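# Wedge the rocking curing stand

## Robot

A 7-joint arm with a two-finger parallel gripper is mounted at the origin on a cart in front of the work surface, level with it; the furniture and walls round the work are solid. World frame = base frame: x ahead of the robot, y to its left, z up, the work surface at z = 0. Lengths are in m, angles in rad, forces in N, time in s.
With the tool pointing down it reaches from about 0.4 to 0.85 m from the base axis. Payload 6.9 kg.
Tool frame: the origin (TCP) lies at the very end of the fingers, on their centre line; the grasp point (between the pads) lies manip.grip_depth behind it (manip.grip_depth is the distance from the TCP to the grasp point, in m); x points along the fingers, z is the direction in which the jaws open and shut, and the axes are right-handed (so a half turn about x gives the same grasp; the last joint's range is limited). The gripper opens to 85 mm and grips with 20 to 120 N. Pads are 22 mm wide; open, the fingers measure 114 mm over their backs; the gripper's body (76 mm by 85 mm) begins 54 mm behind the grasp point. The pads swing forward as they close: fully open they stand 13 mm farther back than shut.
Start: joints at [1.413, 0.507, -0.238, 1.5, 0.126, 1.149, -0.155], TCP at [0.162, -0.604, 0.231] pointing down, gripper open.
Joint ranges: [-3.08, 3.08], [-0.24, 2.05], [-1.43, 1.35], [0, 2.5], [-1.52, 4.66], [0.17, 1.96], [-2.89, 2.89]. Speed limits (rad/s): [2.39, 2.39, 3.14, 3.14, 3.14, 3.14, 3.14].

## Interface

Orientations are given as a rotation vector (axis times angle).
In Python, from workcell import manip, vision gives the robot as it stands. The module is installed in compiled form; this text tells all that it offers.
- The arm moves only by the shell command python3 -m handwheel 'ROWS' [FORCE]. ROWS is JSON, a list that holds one entry, the list of rows, each a list of 5 numbers: the shift along the tool's x, y, z in mm, then the turn about the tool's x in degrees, then the closure, from -1 (fully open) to 1 (shut). In form: [[[dx, dy, dz, spin, jaw], ...]]. A call has 1 to 20 rows; each row shifts and turns the commanded pose from where the row before left it, along the tool's axes as they then stand; what a row does not reach is not made up. A row lasts 1/8 s, in which the tool goes at most 62.5 mm and 10.7 degrees, less where a joint would pass 70% of its speed; a pose out of reach is approached as far as the arm can. A call is refused whole if a number of a shift passes 62.5 or a number of a turn 10.7, either way. A call with a gripper value outside its range is refused whole. The fingers move at their own pace and stop on an object; FORCE is the grip in N (left out, the last holds). Time passes only in rows, so rows that do not move let the fingers close. It gives the time, the measured TCP pose, the force and the opening at its end, in the units of the state.
- manip.get_obs(): the state, without advancing time (a new reading comes with each control period).
- vision.snapshot(name): name is "scene" or "top" or "wrist"; returns (picture, depth): 420x560x3 uint8, red, green, blue; 420x560 float32, m along the optical axis (not along the pixel's ray), 0 where there is no reading.
- vision.get_calibration(name): a dict with "fovy" (degrees; the focal length in pixels is half the picture's height over the tangent of half this angle, whatever the lens; pixels are square), "cx", "cy" (the principal point, pixels), "pose" (4x4, takes a point from camera to world coordinates); the wrist camera has in their place "mount" (4x4, takes a point from camera to tool coordinates, whose origin is the TCP and whose axes are the tool frame's). Camera axes: x right, y down, z forward; pixel columns grow to the right and rows downward; lengths in m; the calibration is good to about 2 mm. The wrist camera is an equidistant fisheye: a pixel r from the principal point sees the ray r / f radians off the axis. A picture is of the moment at which its call begins: read the wrist's pose just before it. get_calibration takes no time and is no camera call.
- manip.finish_job(): hands the job in, once; it reports no verdict.
The state is a dict: "t": time; "joint_pos": joint angles; "dq": joint speeds; "tau": joint torques, N m; "ee_pos": TCP position; "ee_rot": TCP orientation; "contact_force": force on the tool from outside, world axes, zero at the start; "ft_torque": the same for the moment, N m; "opening": finger opening in m.
Only numpy, scipy, OpenCV 4.12 (cv2) and the standard library are available. Lean on these libraries where they do the work, as an engineer would, in place of code of your own. Each camera call takes 0.05 s, during which the arm holds its last target. There are 200 camera calls.

## Task

The slatted wooden stand with the candle and the filled glass rocks, because the leg nearest the loose wooden wedge is too short: press down with the fingertips on the stand's corner above that leg and feel it rock, then push the wedge, thin end first, under that leg's foot until it is snug and the stand sits level. Finally press down firmly on the same corner again to prove that it no longer rocks. Only press and push: do not pick anything up, do not shove the stand along the table, do not upset what stands on it or disturb the things around it, and end clear of everything.

Things in the scene. Friction and masses are not known exactly. Their poses are not given: they have to be found in the camera images.
- stand: Loose low wooden stand, about 1.2 kg. Slatted top 200 (x) x 220 (y) mm, 18 mm thick, upper face 78 mm above the table; four legs on round rubber feet 30 mm across (flat underside 22 mm, bevelled rim), centred at (+-80, +-90) mm. Origin: at table level under the middle of the top, z up. The foot at (-80, -90) is too short; it rests on the other three.
- loose_corner (a point): The place to press: on the stand's upper face straight above the short foot's centre, (-80, -90, 78) mm in the stand's frame, 20 mm in from both edges. The short foot hangs 6 to 10 mm above the table (differs each time, not told). 1 to 3 N here tip the stand about its diagonal until that foot meets the table (0.05 to 0.08 rad); let go, it rocks back.
- wedge: Loose wooden wedge lying flat, 120 mm long (x), 44 mm wide (y), 60 g. Origin: centre of its underside. +x points to the thin end, 2 mm high at x = +60; the upper face rises evenly to 20 mm at x = -60. It starts beyond the stand's -y side, thin end roughly toward the short foot, 20 to 60 mm short of it, up to 12 mm off line and 0.15 rad askew.
- wedge_heel (a point): The place to push: middle of the wedge's thick upright end face (44 wide, 20 mm high), 10 mm above its underside. Sliding free the wedge takes under 1 N; once snug under the foot the resistance grows sharply to several N, and the thin end has passed the foot's centre by about 16 to 42 mm.
- round_candle: Round candle in green and blue bands, 64 mm across, 84 mm tall, loose on the stand's far left part. Origin: centre of its underside.
- filled_glass: Glass filled with violet wax chips, 58 mm across, 72 mm tall, loose on the stand's far right part. Origin: centre of its underside.
- tealight: Tealight in an aluminium cup, 38 mm across, 24 mm tall, on the table at the far side of the wedge; to be left alone. Origin: centre of its underside.
- empty_glass: Low empty smoky glass, 60 mm across, 34 mm tall, on the table at the robot's side of the wedge; to be left alone. Origin: centre of its underside.
- marker: Marker pen, 135 mm long, lying at the right front of the table; to be left alone. Origin: centre of its underside.
There are look-alikes about, which are no part of the job. Of the things shaped like the wedge, the wooden one is meant. What is shaped like the round_candle but turquoise is not meant.

How it is judged:
On the way, in this order (a step that is already met when the one before it is completed fails the run):
1. the stand is pressed by the fingers and rocks onto its short foot (tilts over 0.03 rad) (contact force between the fingers and stand above 0.5 N and angle between stand's own z axis and vertical above 0.03 rad), for 0.1 s.
2. the wedge's thin end is under the short foot (past its centre by 8 mm or more) (x of loose_corner in the frame of wedge between -0.01 and 0.052 m and y of loose_corner in the frame of wedge between -0.018 and 0.018 m), for 0.1 s.
3. the stand is pressed again with over 4 N, of which the wedge carries over 2 N, and stays within 0.015 rad of level (all of step 2 and contact force between the fingers and stand above 4 N and contact force between wedge and stand above 2 N and angle between stand's own z axis and vertical below 0.015 rad), for 0.2 s.
At the end, for the whole second after the job is handed in: The wedge lies flat under the short foot (thin end 8 to 70 mm past the foot's centre, within 18 mm sideways), the stand is level within 0.015 rad, within 25 mm of where it stood and at rest, with the candle and the glass upright on it (all of step 2 and angle between stand's own z axis and vertical below 0.015 rad and angle between wedge's own z axis and vertical below 0.03 rad and distance of stand from where it was at the start of the episode below 0.025 m and linear speed of each of stand, wedge below 0.01 m/s and angle between each of round_candle, filled_glass's own z axis and vertical below 0.05 rad and height (world z) of each of round_candle, filled_glass above 0.07 m); the robot touches nothing.
It fails at once if the wedge is lifted or tipped up (height (world z) of wedge above 0.012 m or angle between wedge's own z axis and vertical above 0.25 rad).
It fails at once if the stand is lifted, tipped far or shoved more than 40 mm (height (world z) of stand above 0.015 m or angle between stand's own z axis and vertical above 0.13 rad or distance of stand from where it was at the start of the episode above 0.04 m).
It fails at once if the candle or the glass on the stand is tipped (angle between any of round_candle, filled_glass's own z axis and vertical above 0.3 rad).
It fails at once if the candle or the glass on the stand is touched by the robot (contact force between any of the fingers, the arm and round_candle above 0.3 N or contact force between any of the fingers, the arm and filled_glass above 0.3 N).
It fails at once if the tealight, the empty glass or the marker is moved more than 20 mm (distance of any of tealight, empty_glass, marker from where it was at the start of the episode above 0.02 m).
It also fails if it takes over 58 s, if anything falls off the work surface, if the arm or the gripper's body presses on something with over 40 N, if the wrist force passes 120 N, or if a joint passes its speed limit or range.

## Working session

There is one attempt and no reset: what is moved stays moved. The work goes in short steps, Python scripts to look and compute and a shell command to move; the robot and the scene stay as the last step left them, time stands still between calls to the robot, and variables do not carry over. Pictures are saved under pics/ and viewed, about 8 in all and at most 12, crops included, and the job is handed in when it is done.

```bash
mkdir -p pics
cat > h.py <<'E'
import numpy as np, cv2
from workcell import manip, vision
from scipy.spatial.transform import Rotation as R
def snap(n):
    o=manip.get_obs(); p,d=vision.snapshot(n); np.savez('pics/%s.npz'%n,p=p,d=d,pos=o['ee_pos'],rot=o['ee_rot']); return p,d
def cloud(n):  # world point of each pixel of saved picture
    z=np.load('pics/%s.npz'%n); d=z['d']; c=vision.get_calibration(n); H,W=d.shape
    f=H/2/np.tan(np.radians(c['fovy'])/2); u,v=np.meshgrid(np.arange(W),np.arange(H))
    x=(u-c['cx'])/f; y=(v-c['cy'])/f
    if 'mount' in c:
        r=np.hypot(x,y)+1e-9; s=np.tan(np.minimum(r,1.5))/r; x=x*s;y=y*s
        T=np.eye(4);T[:3,:3]=R.from_rotvec(z['rot']).as_matrix();T[:3,3]=z['pos'];T=T@c['mount']
    else: T=np.array(c['pose'])
    P=np.stack([x*d,y*d,d],-1)@T[:3,:3].T+T[:3,3]; P[d==0]=np.nan
    return z['p'],P
def state():
    o=manip.get_obs(); print('t',o['t'],'pos',np.round(o['ee_pos'],4),'F',np.round(o['contact_force'],2),'op',o['opening']); print(np.round(R.from_rotvec(o['ee_rot']).as_matrix(),3))
E
python3 - <<'E'
from h import *
state()
for n in('scene','top'):
    p,d=snap(n); cv2.imwrite('pics/%s1.png'%n,cv2.resize(p[...,::-1],(784,588)))
    c=vision.get_calibration(n); print(n,c['fovy'],np.round(c['pose'],3).tolist())
print(manip.grip_depth)
E
```

```text
t 0.0 pos [ 0.1622 -0.6031  0.2304] F [-0.59  0.91 -0.42] op 0.08556647235566116
[[-0.     0.966  0.26 ]
 [ 0.002  0.26  -0.966]
 [-1.    -0.    -0.002]]
scene 45.45915741723004 [[-0.89, -0.233, 0.393, -0.064], [-0.457, 0.453, -0.766, 1.035], [0.001, -0.861, -0.509, 0.839], [0.0, 0.0, 0.0, 1.0]]
top 56.20512285651581 [[-0.03, -0.988, 0.15, 0.36], [-1.0, 0.029, -0.007, -0.126], [0.003, -0.15, -0.989, 1.13], [0.0, 0.0, 0.0, 1.0]]
0.0187
```

View pics/scene1.png

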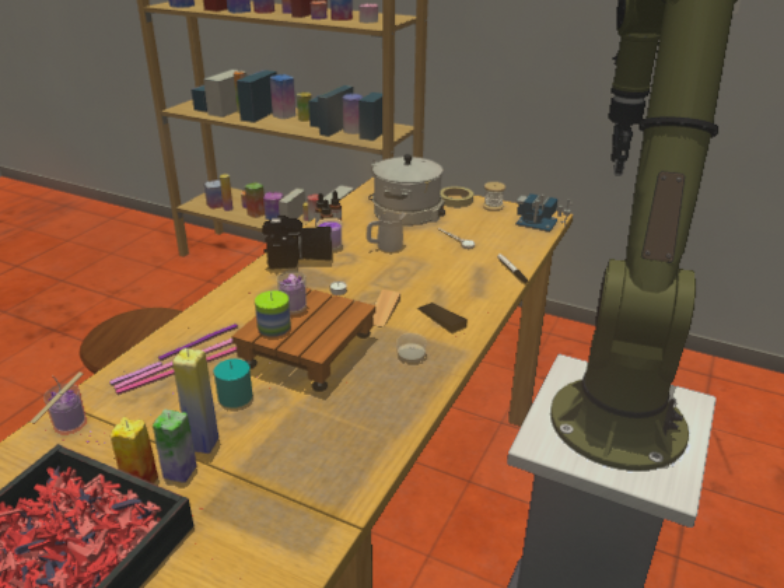

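View pics/top1.png

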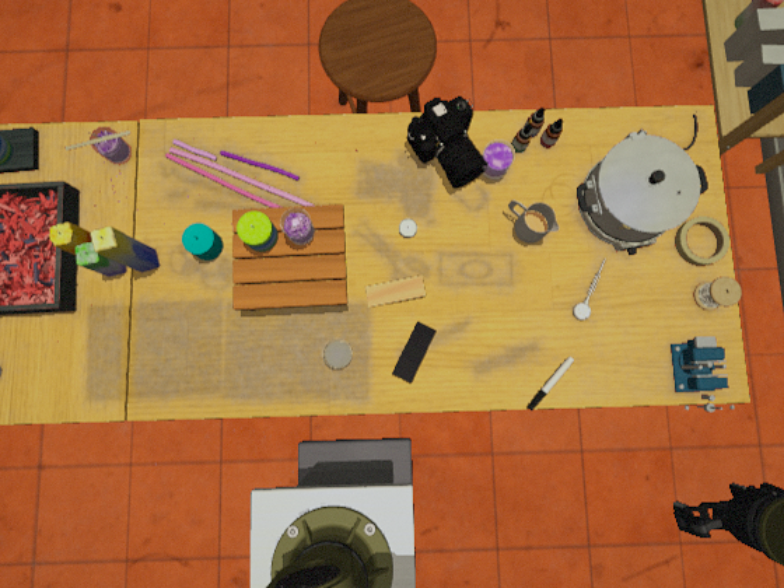

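The top view shows the wooden stand at (290,257), candle (256,230), filled glass (297,226), tealight (408,228) and empty glass (338,354). Two things are wedge-shaped: the wooden one at (396,291) and a black one at (414,352). The wooden one is meant. I'll measure it and confirm in a crop.

Run:
```python
from h import *
for n in('top','scene'):
    p,P=cloud(n); x,y,z=P[...,0],P[...,1],P[...,2]
    hsv=cv2.cvtColor(p,cv2.COLOR_RGB2HSV)
    ok=np.isfinite(z)
    s=ok&(z>.06)&(z<.092)&(x>.35)&(x<.68)&(y>-.1)&(y<.25)&(hsv[...,0]<15)&(hsv[...,1]>120)
    nl,l,st,_=cv2.connectedComponentsWithStats(cv2.dilate(s.astype(np.uint8),np.ones((5,5))))
    k=1+np.argmax(st[1:,4]); s&=(l==k)
    r=cv2.minAreaRect((P[s][:,:2]*1000).astype(np.float32)); print(n,'stand',r,cv2.boxPoints(r).round(), 'plane',np.linalg.lstsq(np.c_[P[s][:,:2],np.ones(s.sum())],P[s][:,2],rcond=None)[0])
    print(' table z',np.nanmedian(z[ok&(abs(x-.40)<.02)&(abs(y+.1)<.1)]))
    w=ok&(z>.0035)&(z<.03)&(x>.38)&(x<.55)&(y>-.2)&(y<.02)&(hsv[...,2]>90)
    nl,l,st,ce=cv2.connectedComponentsWithStats(w.astype(np.uint8))
    for k in np.argsort(-st[1:,4])[:4]+1:
        m=l==k
        if m.sum()<30: continue
        r=cv2.minAreaRect((P[m][:,:2]*1000).astype(np.float32)); print(' w',ce[k],m.sum(),np.round(r[0],1),np.round(r[1],1),r[2],cv2.boxPoints(r).round().tolist(),'z',z[m].min(),z[m].max())
p=np.load('pics/top.npz')['p']; c=p[140:280,150:320]; cv2.imwrite('pics/c1.png',cv2.resize(c[...,::-1],None,fx=4,fy=4,interpolation=cv2.INTER_CUBIC))
```

```text
top stand ((627.0446166992188, 68.78448486328125), (106.04549407958984, 215.82183837890625), 2.631687879562378) [[569. 174.]
 [579. -41.]
 [685. -37.]
 [675. 179.]] plane [-0.00844069  0.00640641  0.08036678]
 table z 0.0022823960319083847
 w [282.87528868 208.926097  ] 433 [ 534.7 -136.1] [ 40.2 121.4] 5.832871437072754 [[509.0, -78.0], [521.0, -198.0], [561.0, -194.0], [549.0, -74.0]] z 0.003575999995785617 0.023605701566382198
 w [240.43448276 251.56206897] 290 [413.1 -16.8] [58.1 56.5] 87.03001403808594 [[383.0, -44.0], [440.0, -47.0], [443.0, 11.0], [386.0, 14.0]] z 0.003588281357344014 0.02991416820917503
scene stand ((590.1123657226562, 72.3847427368164), (180.7934112548828, 227.2787628173828), 0.5120786428451538) [[499. 185.]
 [501. -42.]
 [682. -40.]
 [679. 187.]] plane [ 0.00220732 -0.01200249  0.07625039]
 table z -0.0021240297942723974
 w [293.11214953 248.50155763] 321 [412.7 -16. ] [57.4 65.3] 15.654760360717773 [[376.0, 8.0], [394.0, -55.0], [449.0, -40.0], [432.0, 23.0]] z 0.003614141660652437 0.029974533766016886
 w [276.09170306 218.50218341] 229 [ 533.7 -142.8] [ 36.4 110.7] 7.782926559448242 [[508.0, -90.0], [523.0, -200.0], [559.0, -195.0], [544.0, -85.0]] z 0.0035491785413716004 0.0215513174366192
```

View pics/c1.png

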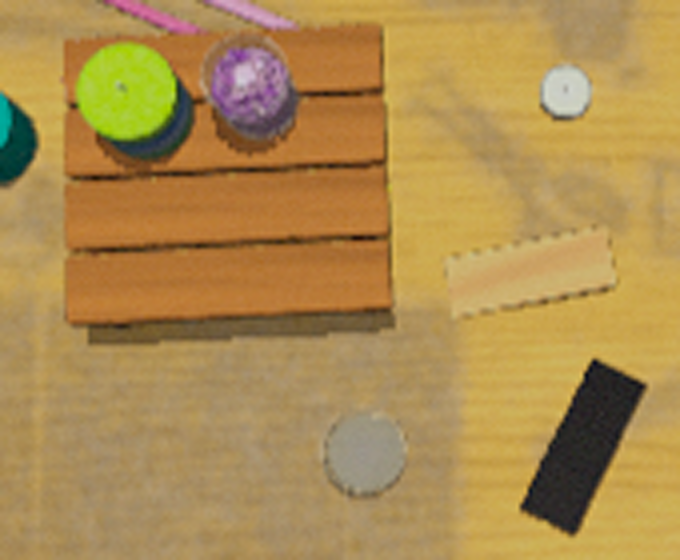

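```bash
cat >> h.py <<'E'
def ray(n,u,v,z):
    c=vision.get_calibration(n); f=210/np.tan(np.radians(c['fovy'])/2); T=np.array(c['pose'])
    d=T[:3,:3]@np.array([(u-c['cx'])/f,(v-c['cy'])/f,1]); return (T[:3,3]+d*(z-T[2,3])/d[2])
E
python3 - <<'E'
from h import *
g=lambda u,v,z:ray('top',150+u/4-.5,140+v/4-.5,z)[:2]
S=np.array([g(*a,.078) for a in((66,38),(381,25),(391,306),(67,323))]); print('stand',S.round(4).tolist(),np.linalg.norm(np.diff(S,axis=0),axis=1))
o=S.mean(0); ex=(S[0]+S[1]-S[2]-S[3]);ex/=np.linalg.norm(ex); ey=np.array([-ex[1],ex[0]])
lc=o-.08*ex-.09*ey; print('o',o,'yaw',np.arctan2(ex[1],ex[0]),'loose',lc)
W=np.array([g(446,260,.002),g(455,318,.002),g(616,288,.02),g(607,227,.02)])
th=W[:2].mean(0);hl=W[2:].mean(0);d=th-hl;L=np.linalg.norm(d);d/=L
print('wedge thin',th,'heel',hl,'L',L,'dir',d,'ang from +y',np.arctan2(-d[0],d[1]))
r=lc-th; print('foot in wedge: ahead',r@d,'side',r@np.array([-d[1],d[0]]), 'stand ey',ey)
p,P=cloud('top'); x,y,z=[P[...,i] for i in range(3)]
for nm,u,v in(('tealight',564,91),('empty',365,452)): print(nm,g(u,v,.03))
m=(z>.14)&(z<.2)&(x>.5)&(x<.7)&(y<.2)&(y>-.1); print(P[m].mean(0) if m.any() else None)
E
```

```text
stand [[0.7001, 0.1802], [0.7031, -0.0379], [0.5062, -0.0415], [0.5012, 0.1768]] [0.21811585 0.19690202 0.21829877]
o [0.60265335 0.06937607] yaw 0.017613171330358914 loose [ 0.52425086 -0.02201895]
wedge thin [ 0.52795317 -0.0786576 ] heel [ 0.54463944 -0.19509818] L 0.11763010030001349 dir [-0.14185372  0.98988763] ang from +y 0.14233382462347655
foot in wedge: ahead 0.05659108076421131 side -0.004369531752812657 stand ey [-0.01761226  0.99984489]
tealight [ 0.66551575 -0.16490349]
empty [ 0.41089258 -0.01777313]
[0.64552769 0.09476192 0.14404712]
```

```bash
python3 -m handwheel '[[[0,0,0,-10.4,1],[0,0,0,-10.4,1],[0,0,0,-10.4,1],[0,0,0,-10.4,1],[0,0,0,-10.4,1],[0,0,0,-10.4,1],[0,0,0,-10.4,1],[0,0,0,-10.2,1]]]' 30
python3 -m handwheel '[[[0,35,29,0,1],[0,35,29,0,1],[0,35,29,0,1],[0,35,29,0,1],[0,35,29,0,1],[0,35,29,0,1],[0,35,29,0,1],[0,35,29,0,1],[0,35,29,0,1],[0,35,29,0,1],[0,35,29,0,1],[0,35,29,0,1],[0,35,29,0,1],[0,35,29,0,1],[0,35,29,0,1],[0,0,0,0,1],[0,0,0,0,1]]]'
python3 -c "
from h import *
state()"
```

```text
t: 1.1
ee_pos: [0.1621, -0.6033, 0.2308]
ee_rot: [-0.114, 1.568, 0.116]
contact_force: [0.1, -0.5, -0.3]
opening: 0.0003
t: 3.22
ee_pos: [0.519, -0.0232, 0.2308]
ee_rot: [-0.111, 1.569, 0.11]
contact_force: [0.3, -1.3, 0.7]
opening: -0.0003
t 3.225 pos [ 0.519  -0.0232  0.2308] F [ 0.25 -1.26  0.66] op -0.0003316359481706268
[[-0.001 -0.14   0.99 ]
 [-0.     0.99   0.14 ]
 [-1.    -0.    -0.001]]
```

Run:
```python
from h import *
p,d=snap('wrist'); cv2.imwrite('pics/w1.png',p[...,::-1])
p,P=cloud('wrist'); np.save('pics/P.npy',P)
z=P[...,2]
m=(z>.06)&(z<.1)&(P[...,0]>.48)&(P[...,0]<.72); Q=P[m]; print(np.percentile(Q[:,0],[.5,99.5]),np.percentile(Q[:,1],[.5,99.5]),np.median(Q[:,2]))
```

```text
[0.50232967 0.69819458] [-0.03953944  0.17641453] 0.07770988102355764
```

View pics/w1.png

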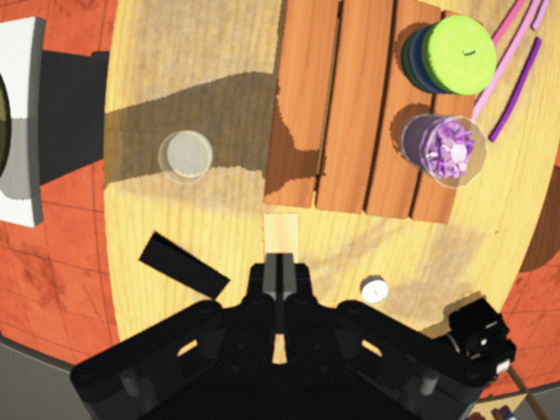

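The wrist view shows the stand corner at (268,205), with the wedge (280,230) beneath the fingers. Depth agrees with the top-view estimate (edges x 0.502, y -0.040), so I'll press.

```bash
python3 -m handwheel '[[[30,2,5,0,1],[40,0,0,0,1],[40,0,0,0,1],[25,0,0,0,1],[8,0,0,0,1],[0,0,0,0,1],[0,0,0,0,1]]]'
python3 -m handwheel '[[[3,0,0,0,1],[3,0,0,0,1],[2,0,0,0,1],[2,0,0,0,1],[0,0,0,0,1],[0,0,0,0,1]]]'
```

```text
t: 4.15
ee_pos: [0.5248, -0.0203, 0.0894]
ee_rot: [-0.11, 1.566, 0.11]
contact_force: [-0.1, 0.3, 0.7]
opening: -0.0001
t: 4.9
ee_pos: [0.5241, -0.02, 0.0783]
ee_rot: [-0.11, 1.568, 0.111]
contact_force: [0.5, 0.7, -0.4]
opening: 0.0003
```

```bash
python3 -m handwheel '[[[1,0,0,0,1],[1,0,0,0,1],[1,0,0,0,1],[1,0,0,0,1],[1,0,0,0,1],[0,0,0,0,1],[0,0,0,0,1]]]'
python3 - <<'E'
from h import *
p,d=snap('wrist'); p,P=cloud('wrist')
z=P[...,2]; hsv=cv2.cvtColor(p,cv2.COLOR_RGB2HSV); m=(z>.06)&(z<.1)&(P[...,0]>.51)&(P[...,0]<.69)&(P[...,1]>-.03)&(P[...,1]<.15)&(hsv[...,0]<15)&(hsv[...,1]>120); Q=P[m]
print(m.sum(),np.linalg.lstsq(np.c_[Q[:,:2],np.ones(len(Q))],Q[:,2],rcond=None)[0])
E
```

```text
t: 5.78
ee_pos: [0.5242, -0.0201, 0.0733]
ee_rot: [-0.11, 1.568, 0.11]
contact_force: [-2.3, -2.5, 4.3]
opening: -0.0001
52705 [0.03191022 0.02904942 0.05638692]
```

The stand rocked: the measured tilt is 0.043 rad under about 4 N. Next I lift off and go behind the wedge's heel.

```bash
python3 -m handwheel '[[[-2,0,0,0,1],[-3,0,0,0,1],[-5,0,0,0,1],[-30,0,0,0,1],[0,-40,-1,1.5,1],[0,-42,-1,0,0.65],[0,-42,-1,0,0.65],[0,-42,-1,0,0.65],[0,-40,0,0,0.65],[0,0,0,0,0.65],[0,0,0,0,0.65],[0,0,0,0,0.65]]]'
python3 - <<'E'
from h import *
state()
p,d=snap('wrist'); cv2.imwrite('pics/w2.png',p[...,::-1])
p,P=cloud('wrist'); x,y,z=[P[...,i] for i in range(3)]
hsv=cv2.cvtColor(p,cv2.COLOR_RGB2HSV)
m=(z>.004)&(z<.026)&(x>.48)&(x<.6)&(y>-.22)&(y<-.05)&(hsv[...,2]>90)
r=cv2.minAreaRect((P[m][:,:2]*1000).astype(np.float32)); print(m.sum(),r,cv2.boxPoints(r).round())
E
```

```text
t: 7.32
ee_pos: [0.5449, -0.2235, 0.1135]
ee_rot: [-0.091, 1.569, 0.092]
contact_force: [0.0, -0.0, -0.3]
opening: 0.0152
t 7.325 pos [ 0.5449 -0.2235  0.1135] F [ 0.04 -0.02 -0.27] op 0.01517003426962396
[[ 0.    -0.116  0.993]
 [ 0.001  0.993  0.116]
 [-1.     0.001  0.   ]]
8046 ((536.585693359375, -139.55308532714844), (44.4570426940918, 116.23147583007812), 8.704164505004883) [[ 506.  -85.]
 [ 523. -200.]
 [ 567. -194.]
 [ 550.  -79.]]
```

View pics/w2.png

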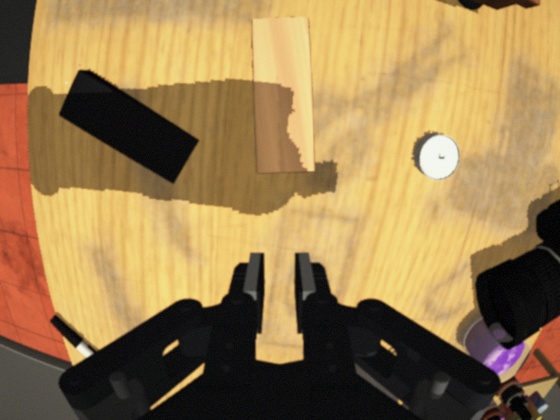

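The wedge heel is at (285,172), with the fingers centred about 3 mm left of it. I'll shift, go down and push.

```bash
python3 -m handwheel '[[[40,0,4,0,0.65],[40,0,0,0,0.65],[20,0,0,0,0.65],[4,0,0,0,0.65],[0,0,0,0,0.65],[0,0,0,0,0.65]]]'
python3 -m handwheel '[[[0,5,0,0,0.65],[0,5,0,0,0.65],[0,5,0,0,0.65],[0,5,0,0,0.65],[0,5,0,0,0.65],[0,5,0,0,0.65],[0,5,0,0,0.65],[0,5,0,0,0.65],[0,5,0,0,0.65],[0,5,0,0,0.65],[0,0,0,0,0.65],[0,0,0,0,0.65]]]'
python3 - <<'E'
from h import *
state()
p,d=snap('wrist'); cv2.imwrite('pics/w3.png',p[...,::-1])
p,P=cloud('wrist'); x,y,z=[P[...,i] for i in range(3)]
hsv=cv2.cvtColor(p,cv2.COLOR_RGB2HSV)
m=(z>.002)&(z<.026)&(x>.48)&(x<.6)&(y>-.21)&(y<-.02)&(hsv[...,2]>90)
r=cv2.minAreaRect((P[m][:,:2]*1000).astype(np.float32)); print(m.sum(),r,cv2.boxPoints(r).round())
E
```

```text
t: 8.12
ee_pos: [0.5495, -0.2246, 0.0105]
ee_rot: [-0.091, 1.567, 0.089]
contact_force: [0.4, -1.0, -0.2]
opening: 0.0148
t: 9.62
ee_pos: [0.5429, -0.1749, 0.0092]
ee_rot: [-0.09, 1.569, 0.09]
contact_force: [0.6, -0.7, -0.4]
opening: 0.0154
t 9.625 pos [ 0.5429 -0.1749  0.0092] F [ 0.57 -0.71 -0.44] op 0.015397429597333624
[[-0.    -0.114  0.993]
 [ 0.     0.993  0.114]
 [-1.     0.    -0.   ]]
25095 ((538.41162109375, -113.2782211303711), (147.54689025878906, 98.24081420898438), 80.61853790283203) [[ 478. -178.]
 [ 575. -194.]
 [ 599.  -48.]
 [ 502.  -32.]]
```

View pics/w3.png

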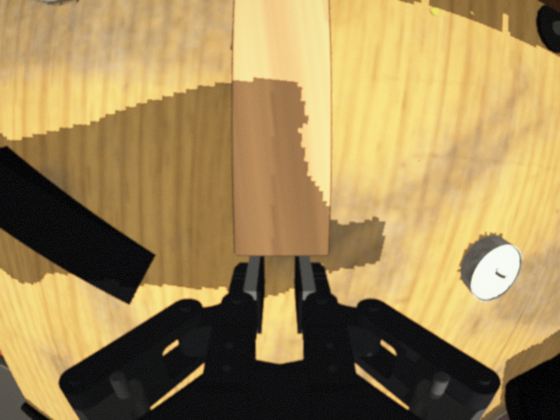

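The wedge is square against both fingertips at (282,255) and lined up with the foot. I'll keep pushing and watch the force.

```bash
python3 -m handwheel '[[[0,5,0,0,0.65],[0,5,0,0,0.65],[0,5,0,0,0.65],[0,5,0,0,0.65],[0,5,0,0,0.65],[0,5,0,0,0.65],[0,3,0,0,0.65],[0,0,0,0,0.65]]]'
python3 -m handwheel '[[[0,2,0,0,0.65],[0,2,0,0,0.65],[0,2,0,0,0.65],[0,0,0,0,0.65]]]'
python3 -m handwheel '[[[0,2,0,0,0.65],[0,2,0,0,0.65],[0,0,0,0,0.65]]]'
```

```text
t: 10.68
ee_pos: [0.5393, -0.1418, 0.0093]
ee_rot: [-0.09, 1.569, 0.09]
contact_force: [0.5, -0.8, -0.1]
opening: 0.0152
t: 11.18
ee_pos: [0.5386, -0.1359, 0.0093]
ee_rot: [-0.09, 1.569, 0.09]
contact_force: [-0.2, -0.1, 0.6]
opening: 0.015
t: 11.55
ee_pos: [0.5381, -0.1319, 0.0093]
ee_rot: [-0.09, 1.569, 0.09]
contact_force: [0.2, 0.0, -0.9]
opening: 0.0144
```

```bash
python3 -m handwheel '[[[0,2,0,0,0.65],[0,2,0,0,0.65],[0,0,0,0,0.65]]]'
python3 -m handwheel '[[[0,2,0,0,0.65],[0,2,0,0,0.65],[0,0,0,0,0.65]]]'
```

```text
t: 11.92
ee_pos: [0.5376, -0.1279, 0.0093]
ee_rot: [-0.09, 1.569, 0.09]
contact_force: [0.1, -0.1, 1.2]
opening: 0.015
t: 12.3
ee_pos: [0.5372, -0.1239, 0.0093]
ee_rot: [-0.09, 1.569, 0.09]
contact_force: [0.3, -0.2, 0.6]
opening: 0.0149
```

```bash
python3 -m handwheel '[[[0,2,0,0,0.65],[0,2,0,0,0.65],[0,0,0,0,0.65]]]'
python3 - <<'E'
from h import *
for n in('scene',):
    p,d=snap(n)
    cv2.imwrite('pics/s2.png',cv2.resize(p[190:290,150:320,::-1],None,fx=4,fy=4,interpolation=cv2.INTER_CUBIC))
E
```

```text
t: 12.68
ee_pos: [0.5367, -0.12, 0.0093]
ee_rot: [-0.09, 1.569, 0.09]
contact_force: [0.3, -0.3, -0.2]
opening: 0.0151
```

View pics/s2.png

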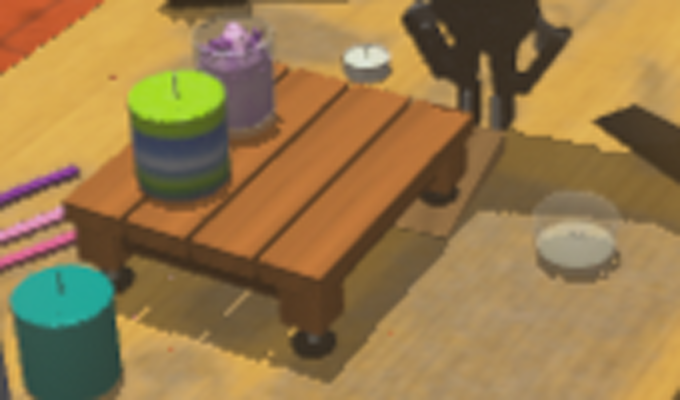

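The wedge passes under the short foot (440,190), with its thin end showing beyond it. It isn't snug yet, so I continue in small steps.

```bash
for i in 1; do python3 -m handwheel '[[[0,1.5,0,0,0.65],[0,1.5,0,0,0.65],[0,0,0,0,0.65]]]'; done
python3 -m handwheel '[[[0,1.5,0,0,0.65],[0,1.5,0,0,0.65],[0,0,0,0,0.65]]]'
```

```text
t: 13.1
ee_pos: [0.5364, -0.1171, 0.0093]
ee_rot: [-0.09, 1.569, 0.09]
contact_force: [-0.5, 0.7, 1.0]
opening: 0.0148
t: 13.48
ee_pos: [0.536, -0.1145, 0.0093]
ee_rot: [-0.09, 1.569, 0.09]
contact_force: [-0.4, -1.1, -0.7]
opening: 0.0153
```

```bash
python3 -m handwheel '[[[0,1,0,0,0.65],[0,1,0,0,0.65],[0,0,0,0,0.65],[0,0,0,0,0.65]]]'
python3 -c "
from h import *
a=[]
for i in range(5): snap('wrist'); a.append(manip.get_obs()['contact_force'])
print(np.mean(a,0),manip.get_obs()['ee_pos'])"
```

```text
t: 13.98
ee_pos: [0.5358, -0.1136, 0.0093]
ee_rot: [-0.09, 1.569, 0.088]
contact_force: [-0.0, -5.2, -0.7]
opening: 0.015
[ 0.60467883 -5.73348808 -0.17551992] [ 0.53581241 -0.11361193  0.00930046]
```

Resistance jumped to about 5.7 N, so it is snug. I'll back off, go above the corner and check the level.

```bash
python3 -m handwheel '[[[0,-6,0,0,0.65],[0,-10,0,0,0.65],[-40,0,0,0,0.65],[-50,0,0,0,1],[-21,0,0,0,1],[0,36,0,0,1],[0,36,-1,0,1],[0,37,0,0,1],[0,0,0,0,1],[0,0,0,0,1]]]'
python3 - <<'E'
from h import *
state()
p,d=snap('wrist'); p,P=cloud('wrist')
z=P[...,2]; hsv=cv2.cvtColor(p,cv2.COLOR_RGB2HSV); m=(z>.06)&(z<.1)&(P[...,0]>.51)&(P[...,0]<.69)&(P[...,1]>-.03)&(P[...,1]<.15)&(hsv[...,0]<15)&(hsv[...,1]>120); Q=P[m]
print(m.sum(),np.linalg.lstsq(np.c_[Q[:,:2],np.ones(len(Q))],Q[:,2],rcond=None)[0]); m=(z>.06)&(z<.1)&(P[...,0]>.48)&(P[...,0]<.72);Q=P[m];print(np.percentile(Q[:,0],[.5,99.5]),np.percentile(Q[:,1],[.5,99.5]))
E
```

```text
t: 15.48
ee_pos: [0.5242, -0.0208, 0.1202]
ee_rot: [-0.09, 1.569, 0.089]
contact_force: [-1.0, -0.5, -0.0]
opening: -0.0003
t 15.475 pos [ 0.5242 -0.0208  0.1202] F [-1.05 -0.49 -0.02] op -0.00031142392440073024
[[-0.    -0.114  0.993]
 [-0.     0.993  0.114]
 [-1.    -0.    -0.   ]]
48004 [-0.00136281 -0.00105028  0.07823389]
[0.50258574 0.69626493] [-0.03869011  0.13532252]
```

Level within about 0.002 rad, and the stand has barely moved. Now the proof press.

```bash
python3 -m handwheel '[[[30,0,0,0,1],[8,0,0,0,1],[2,0,0,0,1],[2,0,0,0,1],[1,0,0,0,1],[0,0,0,0,1]]]'
python3 -m handwheel '[[[1,0,0,0,1],[1,0,0,0,1],[0,0,0,0,1],[0,0,0,0,1]]]'
```

```text
t: 16.27
ee_pos: [0.5246, -0.0202, 0.0781]
ee_rot: [-0.09, 1.568, 0.089]
contact_force: [-1.2, -1.2, 4.1]
opening: 0.0001
t: 16.77
ee_pos: [0.5246, -0.0203, 0.0777]
ee_rot: [-0.091, 1.567, 0.088]
contact_force: [-6.7, -1.4, 26.1]
opening: -0.0001
```

```bash
cat > t.py <<'E'
from h import *
state()
p,d=snap('wrist'); p,P=cloud('wrist')
z=P[...,2]; hsv=cv2.cvtColor(p,cv2.COLOR_RGB2HSV); m=(z>.06)&(z<.1)&(P[...,0]>.51)&(P[...,0]<.69)&(P[...,1]>-.03)&(P[...,1]<.15)&(hsv[...,0]<15)&(hsv[...,1]>120); Q=P[m]
print(m.sum(),np.linalg.lstsq(np.c_[Q[:,:2],np.ones(len(Q))],Q[:,2],rcond=None)[0])
E
python3 t.py
python3 -m handwheel '[[[-2,0,0,0,1],[-5,0,0,0,1],[-20,0,0,0,1],[-50,0,0,0,1],[-50,0,0,0,1],[0,-40,0,0,1],[0,-50,0,0,1],[0,-50,0,0,1],[0,-50,0,0,1],[0,0,0,0,1],[0,0,0,0,1]]]'
python3 - <<'E'
from h import *
p,d=snap('scene'); a=cv2.resize(p[170:300,140:330,::-1],None,fx=4,fy=4,interpolation=cv2.INTER_CUBIC); cv2.imwrite('pics/s3.png',a)
p,d=snap('top'); a=cv2.resize(p[140:280,150:320,::-1],None,fx=4,fy=4,interpolation=cv2.INTER_CUBIC); cv2.imwrite('pics/c2.png',a)
E
```

```text
t 16.775 pos [ 0.5246 -0.0203  0.0777] F [-6.71 -1.39 26.09] op -7.180826320940753e-05
[[ 0.002 -0.114  0.993]
 [-0.002  0.993  0.114]
 [-1.    -0.002  0.002]]
52804 [0.00153111 0.00056479 0.07630003]
t: 18.2
ee_pos: [0.5458, -0.2082, 0.2021]
ee_rot: [-0.089, 1.569, 0.091]
contact_force: [-0.4, 0.2, 0.4]
opening: -0.0
```

View pics/s3.png

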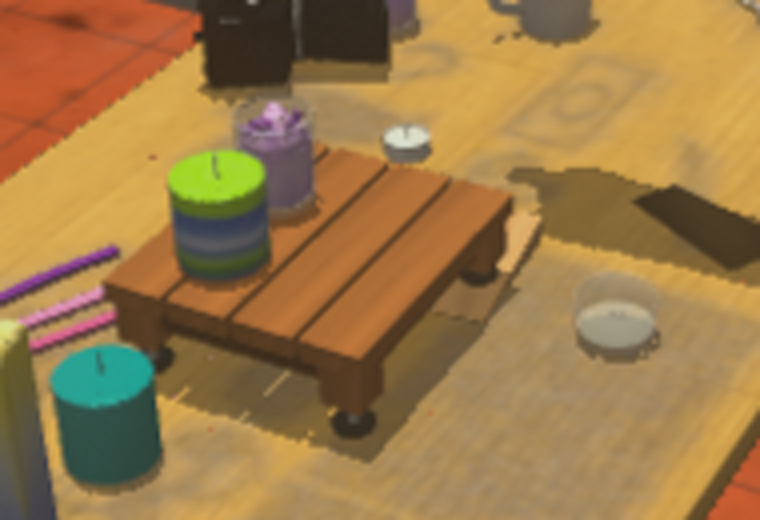

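View pics/c2.png

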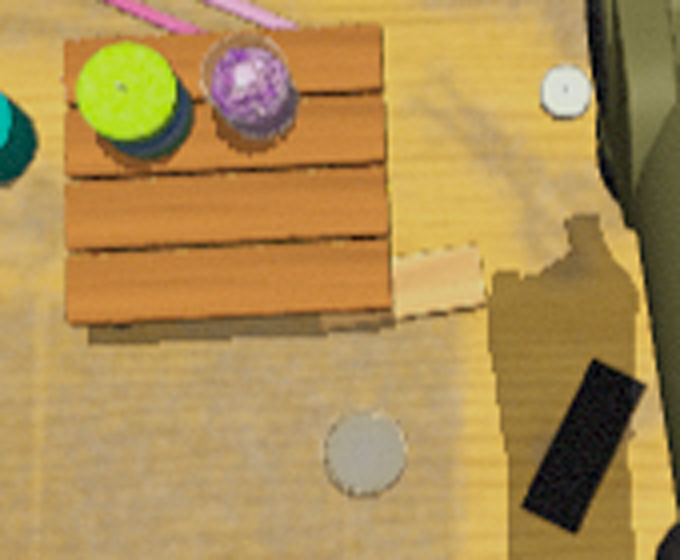

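Both views show the wedge under the short foot at (480,275), the stand corners where they started, the candle and glass upright, and the tealight and empty glass unmoved. I'm handing in.

```bash
python3 -c "
from workcell import manip
print(manip.finish_job())"
```

```text
the job is handed in; nothing more can be done
None
```

The stand no longer rocks: the wooden wedge is snug under its short foot, and I handed the job in at about 18 s. No verdict is reported.

- **First press:** I pressed the loose corner with about 4 N and the stand rocked by a measured 0.043 rad.
- **Wedge:** I pushed it at the heel, thin end first, until the resistance rose sharply to about 5.7 N. I estimate its thin end is 36 mm past the foot's centre.
- **Proof press:** I pressed the same corner with about 26 N. The stand stayed level, with a measured tilt of about 0.002 rad, the same as just before the press. I could not measure the share carried by the wedge directly.
- **Final views:** The stand was within about 2 mm of where it stood. The candle and glass were upright, and the tealight and empty glass had not moved. The arm was clear of everything. I did not look at the marker again, but nothing went near it.

No check failed or disagreed.

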